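Shut and latch the key box on the hall table

TASK

Push the open lid of the wooden key box down until it is fully shut, and then flip the brass latch lever on its front up and over towards the rear until it snaps down over the lid. Use light fingertip pushes only: grip and lift nothing, do not flip the latch before the lid is down, and leave the box and the things around it standing where they are.

Things in the scene. Friction and masses are not known exactly. Their poses are not given: they have to be found in the camera images.
- keybox: Walnut key box standing loose on the table, about 2.5 kg in all, 130 (its x) x 180 (its y) x 80 mm high with the lid shut (walls 70 mm, lid 10 mm). Origin at the centre of its underside. Its own -x side is the front, with the latch; the lid is hinged along its +x side at the rear; its x axis runs from front to rear and z is up. The front faces roughly towards the robot (turned up to 0.45 rad either way).
- lid_hinge (a point): Middle of the lid's hinge line, at the rear top edge of the box: 65 mm behind the box's centre (+x of the box), 70 mm above the table. The hinge line runs along the box's y axis. Fixed to the box.
- lid_edge (a point): Middle of the lid's free (front) edge, on its outer (upper) face; moves with the lid. The lid is a 10 mm board whose underside starts at the hinge line and which reaches 130 mm from it. When shut this point is 80 mm above the table, over the box's front.
- lidpanel (a joint): Lid angle in rad: 0 = shut, 0.55 to 1.15 at the start, grows as the free edge rises towards the rear. The hinge is stiff (friction 0.28 N m): the lid stays where it is left, and a push of about 1 to 4 N on the outer face near the free edge moves it down. It stops against the box at 0.
- latch_pivot (a point): Pivot of the latch lever, between two steel cheeks on the box's front: 75 mm in front of the box's centre (-x of the box), 84 mm above the table, in the middle of the box's width. The cheeks reach 92 mm above the table and 85 mm in front of the box's centre. Its axis runs along the box's y axis. Fixed to the box.
- latch_knob (a point): Centre of the brass ball (22 mm diameter) at the end of the latch lever, 55 mm from the pivot on an 8 mm round bar; moves with the lever.
- latchlever (a joint): Latch lever angle, rad: 0 = open (start), leaning 35 degrees out to the front, ball 129 mm above the table, 107 mm in front of the box's centre; 0.61 = upright, over-centre point; 1.97 = latched, leaning 78 degrees over the lid. A spring drives it from upright to the nearer end. About 2 N on the ball, square to the lever, starts it; less is needed nearer upright. The ball rises at first.
- votive: Glass with a candle in it, 62 mm diameter, 75 mm tall, loose, on the box's +y side. Origin at the centre of its underside. To be left alone.
- case: Black glasses case, 150 x 58 x 42 mm, loose, on the box's -y side. Origin at the centre of its underside. To be left alone.
- dish: White china bowl, 110 mm diameter, 35 mm tall, loose, beyond the box. Origin at the centre of its underside. To be left alone.

How it is judged (in metres and radians):
On the way, in this order (a step that is already met when the one before it is completed fails the run):
1. the lid is pushed fully shut while the latch is still open (value of joint lidpanel below 0.05 rad and value of joint latchlever below 0.5 rad), for 0.1 s.
2. the latch lever has snapped over onto the lid (value of joint latchlever above 1.8 rad and value of joint lidpanel below 0.05 rad), for 0.2 s.
At the end, for the whole second after the job is handed in: The lid is shut (below 0.05 rad), the latch lever rests over it (above 1.8 rad), the box stands flat, at rest and within 30 mm of where it was, and the candle glass, glasses case and bowl stand upright within 20 mm of where they were (all of step 2 and velocity of joint latchlever below 0.1 rad/s and linear speed of keybox below 0.02 m/s and distance of keybox from where it was at the start of the episode below 0.03 m and angle between keybox's own z axis and vertical below 0.05 rad and distance of each of votive, case, dish from where it was at the start of the episode below 0.02 m and angle between each of votive, case, dish's own z axis and vertical below 0.2 rad); the robot touches nothing.
It fails at once if the latch is flipped over (past 0.9 rad) while the lid is still open (above 0.15 rad) (value of joint latchlever above 0.9 rad and value of joint lidpanel above 0.15 rad).
It fails at once if the latch is gripped or forced (more than 30 N) (contact force between the fingers and latchlever above 30 N).
It fails at once if the lid is gripped or slammed (more than 45 N) (contact force between the fingers and lidpanel above 45 N).
It fails at once if the box is lifted (10 mm) or pushed away (30 mm) (height (world z) of keybox above 0.01 m or distance of keybox from where it was at the start of the episode above 0.03 m).
It fails at once if the candle glass, glasses case or bowl is moved more than 20 mm (distance of any of votive, case, dish from where it was at the start of the episode above 0.02 m).
It also fails if it takes over 45 s, if anything falls off the work surface, if the arm or the gripper's body presses on something with over 40 N, if the wrist force passes 120 N, or if a joint passes its speed limit or range.

ROBOT

A 6-joint arm with a two-finger parallel gripper is mounted at the origin on the work surface. World frame = base frame: x ahead of the robot, y to its left, z up, the work surface at z = 0. Lengths are in mm, angles in degrees, forces in N, time in s.
With the tool pointing down it reaches from about 300 to 850 mm from the base axis. Payload 4.2 kg.
Tool frame: the origin (TCP) lies midway between the tips of the shut fingers; the grasp point (between the pads) lies 19 mm behind it (env.grip_depth is the distance from the TCP to the grasp point, in mm); z points along the fingers, y is the line along which they close (so a half turn about z gives the same grasp; the last joint's range is limited). The gripper opens to 91 mm and grips with 3 to 60 N. Pads are 32 mm wide; open, the fingers measure 118 mm over their backs; the gripper's body (76 mm by 178 mm) begins 60 mm behind the grasp point.
Start: joints at [71.391, 18.312, 89.639, -0, 72.044, -1.146], TCP at [172.561, 548.512, 213.976] pointing down, gripper open.
Joint ranges: [-177.97, 177.97], [-48.28, 115.42], [12.27, 149.76], [-77.06, 257.06], [2.81, 150.46], [-146.56, 146.56]. Speed limits (degrees/s): [147.25, 147.25, 180, 180, 180, 180].

INTERFACE

Orientations are given as [roll, pitch, yaw] about the fixed x, y, z axes, in that order (R = Rz(yaw) Ry(pitch) Rx(roll)).
In Python, from workcell import env, eyes gives the robot as it stands.
- The arm moves only by the tool send_rows, never from a script. Its argument "motion" is a list of rows, each a list of 7 numbers: the shift along the world's x, y, z normalised to -1 to 1, where 1 is 0.5 m, then the turn, a rotation vector about the world's x, y, z normalised to -1 to 1, where 1 is 60 degrees, then the opening, from -1 (shut) to 1 (fully open). A call has 1 to 20 rows; each row is the pose to reach, as a shift and turn from the pose commanded when the call began; what a row does not reach only later rows make up. A row lasts 1/8 s, in which the tool goes at most 62.5 mm and 10.7 degrees, less where a joint would pass 70% of its speed; a pose out of reach is approached as far as the arm can. A call with a number of a shift or a turn outside -1 to 1 is refused whole. A call with a gripper value outside its range is refused whole. The fingers move at their own pace and stop on an object; "squeeze" is the grip in N (left out, the last holds). Time passes only in rows, so rows that repeat a pose let the fingers close. It gives the time, the measured TCP pose, the force, the opening and the grip force at its end, in the units of the state.
- env.state(): the state, without advancing time (a new reading comes with each control period).
- eyes.grab_frame(name): name is "scene" or "top"; returns a dict with "pixels" (480x640x3 uint8, red, green, blue), "depth" (480x640 float32, mm along the optical axis (not along the pixel's ray), 0 where there is no reading), "fx", "fy", "cx", "cy" (pixels), "R" (3x3) and "t" (3): a world point X has camera coordinates R X + t. Camera axes: x right, y down, z forward; pixel columns grow to the right and rows downward; lengths in mm; the calibration is good to about 2 mm. A picture is of the moment at which its call begins.
- env.job_done(): hands the job in; it is judged then, once.
The state is a dict: "time_s": time; "qpos": joint angles; "qvel": joint speeds; "effort": joint torques, N m; "ee_pos": TCP position; "ee_rot": TCP orientation; "force": force on the tool from outside, world axes, zero at the start; "torque": the same for the moment, N m; "gripper_width": finger opening in mm; "gripper_force": force on a finger pad.
Only numpy, scipy, OpenCV 4.12 (cv2) and the standard library are available. Lean on these libraries where they do the work, as an engineer would, in place of code of your own. Each camera call takes 0.05 s, during which the arm holds its last target. There are 200 camera calls.

## Working session

There is one attempt and no reset: what is moved stays moved. The work goes in short steps, Python scripts to look and compute and a tool call to move; the robot and the scene stay as the last step left them, time stands still between calls to the robot, and variables do not carry over. Pictures are saved under pics/ and viewed, at most 10 in all, crops included, and the job is handed in when it is done.

Besides the shell and the picture viewer there is one more tool, called after "Request:" as name(argument=value, ...) on one line, values as JSON. send_rows: Moves the arm, as the interface text tells. Its arguments: {"type":"object","properties":{"motion":{"type":"array"},"squeeze":{"type":"number"}},"required":["motion"]}

```bash
mkdir -p pics
python3 - <<'E'
from workcell import env, eyes
import cv2,numpy as np
for n in("scene","top"):
    f=eyes.grab_frame(n); cv2.imwrite(f"pics/{n}0.png",f["pixels"][:,:,::-1]); np.savez(f"{n}0.npz",**f)
    print(n,f["fx"],f["R"],f["t"])
print(env.state())
E
```

```text
scene 573.1931141804664 [[ 0.01626978  0.99978209  0.01307918]
 [ 0.67141705 -0.00123137 -0.74107869]
 [-0.7409011   0.02083878 -0.67129078]] [ -62.45386126 -351.83986205 1415.13982874]
top 489.95795897913825 [[ 0.00735068 -0.99982392 -0.0172654 ]
 [-0.98257508 -0.004015   -0.18582275]
 [ 0.18572071  0.01833047 -0.98243158]] [ 43.69422386 645.84672328 869.59607517]
{'time_s': 0.1, 'qpos': array([ 7.13901960e+01,  1.83488929e+01,  8.97004924e+01, -2.28358753e-03,
        7.20429467e+01, -1.14688961e+00]), 'qvel': array([ 0.04135887, -0.12229235, -0.21933541, -0.1402237 ,  0.01798198,
       -0.00836473]), 'effort': array([-7.04877566e-04, -4.13334990e+01, -2.32509077e+01,  7.27936439e-02,
        4.22110304e-02, -7.91118782e-05]), 'ee_pos': array([172.42652236, 548.06173307, 213.18788331]), 'ee_rot': array([-1.79907643e+02,  3.22691340e-04,  1.62537792e+02]), 'force': array([ 0.45150965,  0.07055492, -0.4416645 ]), 'torque': array([-0.00341332,  0.00454181, -0.00462882]), 'gripper_force': 0.0, 'gripper_width': 91.44320077306729}
```

View pics/scene0.png

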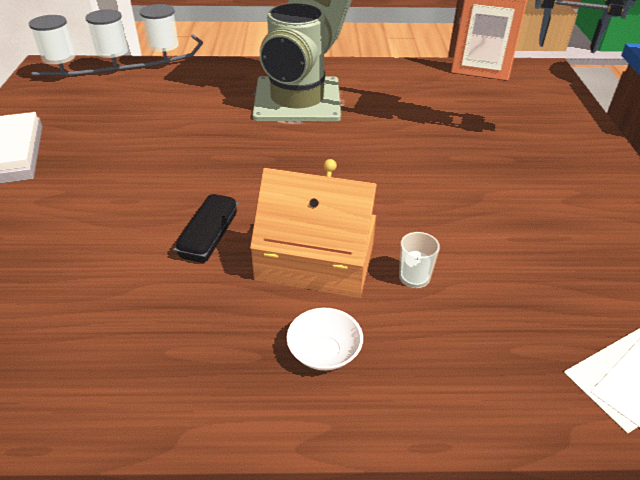

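View pics/top0.png

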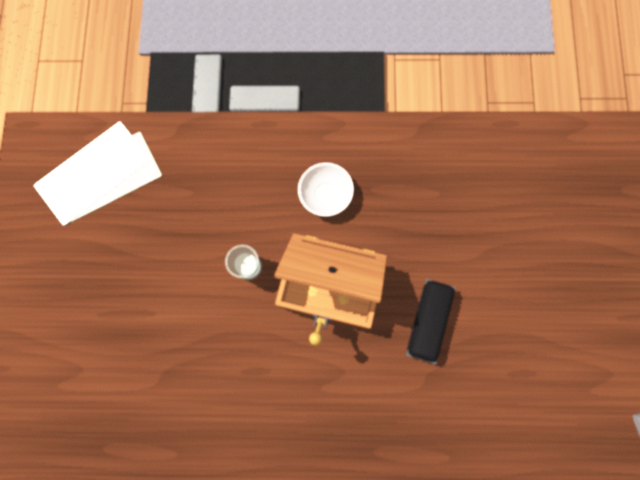

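The scene view looks from beyond the box: lid about half open, with the free edge at about (265,172)-(376,183) and the knob at (330,165). In the top view the lid corners are at (297,236), (386,253), (383,298) and (277,272), and the knob is at (316,339). The glass is at (243,262), the case at (431,320) and the bowl at (326,190).

```bash
cat > h.py <<'E'
import numpy as np,cv2
def cloud(f):
    v,u=np.mgrid[:480,:640]; d=f["depth"].astype(float)
    c=np.stack([(u-f["cx"])/f["fx"]*d,(v-f["cy"])/f["fy"]*d,d],-1)
    return (c-f["t"])@f["R"]
def poly(P,pts):
    m=np.zeros((480,640),np.uint8); cv2.fillPoly(m,[np.array(pts)],1); return P[m>0]
E
python3 - <<'E'
from h import *
np.set_printoptions(precision=1,suppress=True)
T=cloud(dict(np.load("top0.npz"))); S=cloud(dict(np.load("scene0.npz")))
def plane(q):
    c=np.median(q,0)
    for _ in range(4):
        n=np.linalg.svd(q-c,full_matrices=0)[2][2]; r=(q-c)@n; q=q[abs(r)<4]; c=q.mean(0)
    n*=np.sign(n[2]); return c,n,len(q)
for nm,P,pl in(("top",T,[(302,246),(376,260),(375,288),(288,268)]),("scene",S,[(270,180),(368,190),(365,240),(265,230)])):
    c,n,k=plane(poly(P,pl)); print(nm,c,n.round(3),k,"lid angle",np.arccos(n[2]),"yaw",np.degrees(np.arctan2(-n[1],-n[0])))
# knob
for nm,P,(u,v) in(("top",T,(316,339)),("scene",S,(330,165))):
    q=P[v-5:v+6,u-5:u+6].reshape(-1,3); q=q[q[:,2]>100]; print(nm,"knob",q.mean(0),q.min(0),q.max(0),len(q))
for p in[(277,272),(279,271),(384,297),(382,296),(297,238),(385,254),(277,309),(373,325)]: print(p,T[p[1],p[0]])
# side-view back face of box
q=poly(S,[(262,258),(362,272),(358,284),(260,272)]); c,n,k=plane(q); print("rear",c,n,np.degrees(np.arctan2(n[1],n[0])))
for nm,pl in(("votive",[(228,245),(258,245),(258,280),(228,280)]),("case",[(425,280),(456,285),(438,362),(407,355)]),("dish",[(298,165),(354,165),(354,215),(298,215)])):
    q=poly(T,pl); q=q[q[:,2]>15]; print(nm,q.min(0),q.max(0))
E
```

```text
top [594.2  30.1 128.3] [ 0.8 -0.2  0.6] 459 lid angle 0.9149471641703469 yaw 167.128506005527
scene [596.1  43.4 131. ] [ 0.7 -0.2  0.7] 514 lid angle 0.751349527165437 yaw 166.44252124966613
top knob [469.2  62.3 136.7] [460.1  53.7 130.1] [476.8  70.7 141.2] 109
scene knob [478.3  66.4 133.6] [467.7  58.2 122.6] [485.9  75.5 140.5] 111
(277, 272) [577.6 127.1 166.6]
(279, 271) [579.4 123.9 166. ]
(384, 297) [550.5 -66.7  -0.7]
(382, 296) [552.5 -62.8  -0.8]
(297, 238) [651.2 101.1  88.3]
(385, 254) [636.8 -69.9   0.1]
(277, 309) [525.4 144.9   1.6]
(373, 325) [495.6 -44.5  -2. ]
rear [640.6  33.3  41.6] [-1.   0.2  0.1] 166.9339738886203
votive [472.8  30.3  16.5] [640.9 232.4 975.1]
case [ 427.1 -201.3   15.5] [582.   30.3 975.1]
dish [472.8  -2.7  15. ] [813.8 103.6 975.1]
```

Request:
send_rows(motion=[[0.82,-0.98,-0.02,0,0,0.075,-1],[0.82,-0.98,-0.02,0,0,0.075,-1],[0.82,-0.98,-0.02,0,0,0.075,-1],[0.82,-0.98,-0.02,0,0,0.075,-1],[0.82,-0.98,-0.02,0,0,0.075,-1],[0.82,-0.98,-0.02,0,0,0.075,-1],[0.82,-0.98,-0.02,0,0,0.075,-1],[0.82,-0.98,-0.02,0,0,0.075,-1],[0.82,-0.98,-0.02,0,0,0.075,-1],[0.82,-0.98,-0.02,0,0,0.075,-1],[0.82,-0.98,-0.02,0,0,0.075,-1],[0.82,-0.98,-0.02,0,0,0.075,-1],[0.82,-0.98,-0.02,0,0,0.075,-1],[0.82,-0.98,-0.02,0,0,0.075,-1],[0.82,-0.98,-0.02,0,0,0.075,-1],[0.82,-0.98,-0.02,0,0,0.075,-1]])

```text
time_s: 2.1
ee_pos: [582.3, 59.0, 204.2]
ee_rot: [180.0, 0.0, 167.1]
force: [0.2, 0.1, 0.0]
gripper_width: 0.3
gripper_force: 0.0
```

Request:
send_rows(motion=[[0.007,-0.041,0,0,0,0,-1],[0.007,-0.041,0,0,0,0,-1],[0.007,-0.041,-0.04,0,0,0,-1],[0.007,-0.041,-0.07,0,0,0,-1],[0.007,-0.041,-0.088,0,0,0,-1],[-0.004,-0.039,-0.1,0,0,0,-1],[-0.014,-0.036,-0.112,0,0,0,-1],[-0.024,-0.034,-0.124,0,0,0,-1],[-0.032,-0.032,-0.136,0,0,0,-1],[-0.041,-0.03,-0.149,0,0,0,-1],[-0.049,-0.028,-0.162,0,0,0,-1],[-0.049,-0.028,-0.162,0,0,0,-1]])

```text
time_s: 3.6
ee_pos: [557.3, 44.6, 122.2]
ee_rot: [-180.0, -0.1, 167.0]
force: [-0.3, -0.1, -0.5]
gripper_width: 0.6
gripper_force: 0.0
```

Run:
```python
from workcell import env, eyes
import cv2
f=eyes.grab_frame("scene"); cv2.imwrite("pics/s1.png",cv2.resize(f["pixels"][100:340,160:480,::-1],None,fx=2,fy=2))
```

```text
(no output)
```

View pics/s1.png

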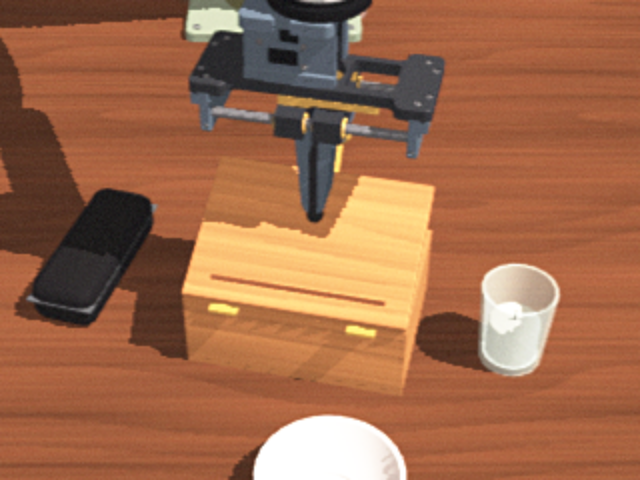

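The lid is moving down under the tip at (315,215) in the crop, and nothing else has been disturbed. I'll carry on down.

Request:
send_rows(motion=[[-0.006,0.001,-0.014,0,0,0,-1],[-0.011,0.003,-0.028,0,0,0,-1],[-0.016,0.004,-0.042,0,0,0,-1],[-0.02,0.005,-0.056,0,0,0,-1],[-0.024,0.006,-0.068,0,0,0,-1],[-0.025,0.006,-0.078,0,0,0,-1],[-0.025,0.006,-0.082,0,0,0,-1],[-0.025,0.006,-0.084,0,0,0,-1],[-0.025,0.006,-0.084,0,0,0,-1]])

```text
time_s: 4.78
ee_pos: [545.5, 47.4, 80.9]
ee_rot: [-180.0, -0.0, 167.0]
force: [0.1, -0.1, -0.1]
gripper_width: 0.6
gripper_force: 0.0
```

Request:
send_rows(motion=[[0,0,-0.002,0,0,0,-1],[0,0,-0.004,0,0,0,-1],[0,0,-0.004,0,0,0,-1]])

```text
time_s: 5.15
ee_pos: [545.7, 47.4, 80.2]
ee_rot: [180.0, 0.0, 167.0]
force: [-1.9, -0.5, 7.9]
gripper_width: 0.6
gripper_force: 4.0
```

Request:
send_rows(motion=[[0,0,0.1,0,0,0,-1],[0,0,0.22,0,0,0,-1],[0,0,0.22,0,0,0,-1],[-0.1,0.027,0.22,0,0,0,-1],[-0.2,0.05,0.22,0,0,0,-1],[-0.24,0.056,0.22,0,0,0,-1],[-0.24,0.056,0.22,0,0,0,-1],[-0.24,0.056,0.22,0,0,0,-1]])

```text
time_s: 6.15
ee_pos: [427.2, 75.4, 189.0]
ee_rot: [180.0, 0.1, 167.0]
force: [-0.2, -0.2, 0.2]
gripper_width: 0.3
gripper_force: 0.0
```

Run:
```python
from workcell import env, eyes
from h import *
np.set_printoptions(precision=1,suppress=True)
f=eyes.grab_frame("scene"); cv2.imwrite("pics/s2.png",cv2.resize(f["pixels"][100:340,160:480,::-1],None,fx=2,fy=2))
P=cloud(f); print(env.state()["ee_pos"])
h=f["pixels"].astype(int)
m=(P[...,2]>60)&(P[...,2]<100)&(P[...,0]>495)&(P[...,0]<680)&(P[...,1]>-90)&(P[...,1]<140)
q=P[m]; A=np.c_[q[:,:2]-q[:,:2].mean(0),np.ones(len(q))]; c=np.linalg.lstsq(A,q[:,2],rcond=None)[0]; print("lid",c.round(3),q.mean(0),len(q))
k=P[150:185,310:350].reshape(-1,3); k=k[(k[:,2]>115)&(k[:,2]<146)&(k[:,0]>455)]; print("knob",k.mean(0),k.min(0),k.max(0),len(k))
```

```text
[427.2  75.4 188.9]
lid [-0.1  0.  78.7] [587.5  40.7  78.7] 6892
knob [478.5  65.2 131.2] [464.   55.  115.4] [488.7  75.6 141.4] 152
```

View pics/s2.png

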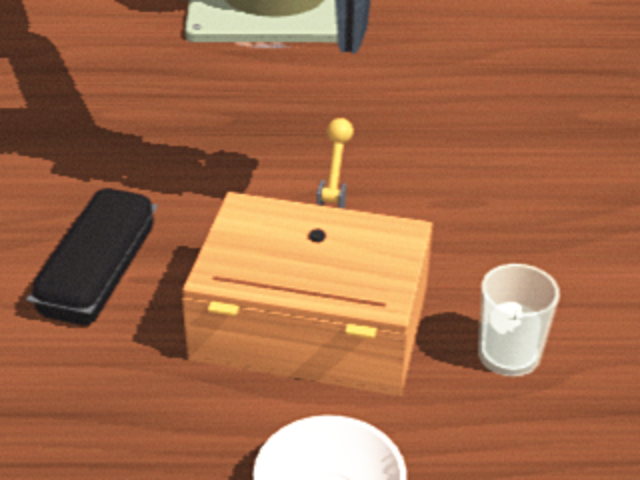

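The lid is shut and the box has not moved. The latch ball is at (340,130) in the crop and still leans to the front. I'll drop in front of it and push to the rear.

Request:
send_rows(motion=[[0,0,-0.07,0,0,0,-1],[0,0,-0.13,0,0,0,-1],[0,0,-0.13,0,0,0,-1],[0.02,-0.005,-0.13,0,0,0,-1],[0.03,-0.007,-0.13,0,0,0,-1],[0.04,-0.009,-0.13,0,0,0,-1],[0.05,-0.012,-0.13,0,0,0,-1],[0.06,-0.014,-0.13,0,0,0,-1],[0.07,-0.016,-0.13,0,0,0,-1],[0.08,-0.018,-0.13,0,0,0,-1]])

```text
time_s: 7.45
ee_pos: [466.2, 66.4, 124.3]
ee_rot: [180.0, 0.1, 167.0]
force: [-1.6, -0.1, 1.5]
gripper_width: 0.6
gripper_force: 0.7
```

Request:
send_rows(motion=[[0.01,-0.002,0,0,0,0,-1],[0.02,-0.005,0,0,0,0,-1],[0.03,-0.007,0,0,0,0,-1],[0.04,-0.009,0,0,0,0,-1],[0.05,-0.012,0,0,0,0,-1],[0.06,-0.014,0,0,0,0,-1],[0.066,-0.015,0,0,0,0,-1],[0.066,-0.015,0,0,0,0,-1]])

```text
time_s: 8.45
ee_pos: [498.7, 59.0, 123.9]
ee_rot: [180.0, -0.0, 167.0]
force: [0.5, -0.2, -0.9]
gripper_width: 0.5
gripper_force: 0.0
```

Run:
```python
from workcell import env, eyes
import cv2
f=eyes.grab_frame("scene"); cv2.imwrite("pics/s3.png",cv2.resize(f["pixels"][100:340,160:480,::-1],None,fx=2,fy=2))
```

```text
(no output)
```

View pics/s3.png

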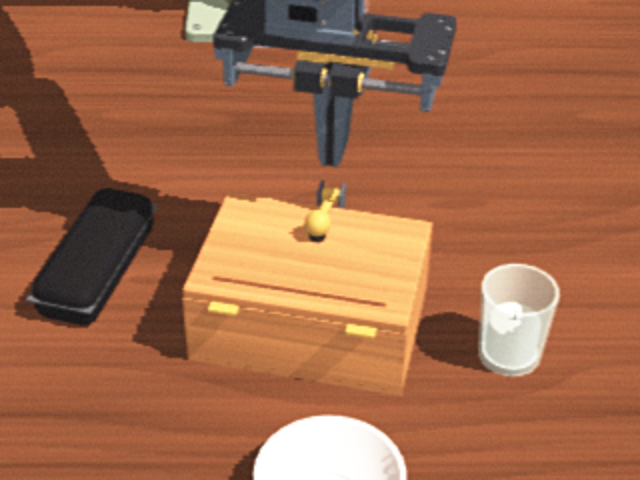

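The latch has snapped over: the ball is at (318,222) in the crop, lying on the lid. I'll back away and hand in after a final check.

Request:
send_rows(motion=[[-0.05,0.012,0,0,0,0,-1],[-0.12,0.027,0.05,0,0,0,-1],[-0.16,0.036,0.12,0,0,0,-1],[-0.16,0.036,0.12,0,0,0,-1],[-0.16,0.036,0.12,0,0,0,-1]])

```text
time_s: 9.12
ee_pos: [418.6, 77.0, 183.6]
ee_rot: [180.0, 0.0, 167.0]
force: [0.2, -1.0, 0.1]
gripper_width: 0.2
gripper_force: 0.0
```

Run:
```python
from workcell import env, eyes
from h import *
f=eyes.grab_frame("scene"); P=cloud(f)
k=P[200:216,310:328].reshape(-1,3); k=k[k[:,2]>88]; print("ball top",k.max(0) if len(k) else None,len(k))
print(env.state()["force"],env.state()["ee_pos"]); print(env.job_done())
```

```text
ball top [1285.72604362   58.19154169  690.04614283] 152
[ 0.31492291 -0.1051471  -0.80655201] [418.44702373  76.86993761 183.16632532]
the job is handed in; nothing more can be done
None
```

The lid is shut and the latch has snapped over it, as the last picture showed with the other things still in place; I handed the job in at about 9 s, and no verdict came back.

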